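Lower the vacuum sealer's lid shut without a slam and hold it down

TASK

The lid of the beige vacuum sealer stands open on its stiff hinge; close it for an empty leak test. Tip the lid forward from behind with a fingertip, catch it on a finger as it starts to fall, lower it shut gently, without a slam and without ever pinching it, and then press the front of the shut lid down firmly but not hard with the fingertips. Finish while still holding it pressed down, and leave everything else on the worktop where it is.

Things in the scene. Friction and masses are not known exactly. Their poses are not given: they have to be found in the camera images.
- vacuum_sealer: Beige countertop vacuum sealer, fixed to the worktop, 240 mm deep (its x), 266 mm wide (its y), 102 mm high. Origin: centre of its underside; x points from its front (knob side) to its rear, z up. All mm below are in this frame. Shut, the lid spans x -78 to 40, y -132 to 132, z 37 (rim underside) to 61 (top), 24 thick. The rear pump housing, x 50 to 119, is 100 high.
- lid_hinge (a point): Middle of the lid's hinge line, fixed to the sealer at x 44, y 0, z 58 mm; the line runs along the sealer's y. The lid's front edge is 122 mm from it, the tip of the lip 130 mm. Lid 0.66 to 0.77 kg, hinge friction 0.24 N m.
- vacuum_sealer_lid (a joint): Lid angle about the hinge, rad: 0 shut, growing as it opens, 1.257 the open stop (still leaning 18 degrees to the front). Starts at 1.19 to 1.25. Hinge friction holds the lid above about 1.0 to 1.1 rad; below that it falls by itself and slams at 4.5 to 6 rad/s unless carried from below, as by a finger in front of it that points forward and down.
- lid_lip (a point): Lower front edge of the lid's pull lip, mid-length; moves with the lid. The lip is a bar along y, 80 mm long (y -95 to -15), 6 mm thick, standing 8 mm out from the lid's front edge. Shut, the point is at x -86, y -55, z 40 mm: 5 mm above the deck, so the fingertip under it is at last drawn out forward; a drop of the last few mm is harmless.
- deck (a point): Point on the sealer's front deck under the lip, x -100, y -70, z 35 mm. The deck, x -120 to -78, lies at that height. On it stand a black time knob (24 mm across, centre x -99, y 12, top z 49) and a red rocker (x -110 to -92, y -51 to -39, top z 41).
- lid_press (a point): Point on top of the lid near the middle of its front edge, where it is pressed down at the end; moves with the lid. Shut, it lies at x -45, y 0, z 61 mm.
- stapler: Red and black stapler, 136 x 34 x 39 mm, loose bystander on the left. Origin: centre of its underside.
- marker1: White marker pen with a blue cap, 138 mm long, 15 mm thick, loose bystander on the left. Origin: centre of its underside.
- brush_1: Turquoise scrubbing brush, 30 x 85 x 55 mm, loose bystander on the left. Origin: centre of its underside.
- cheese_portion3: Wrapped cheese wedge, 58 x 111 x 44 mm, loose bystander on the right. Origin: centre of its underside.
- tape_roll: Roll of pale tape lying flat, 62 mm across, 19 mm high, loose bystander at the rear left. Origin: centre of its underside.

How it is judged:
By the outcome, as a careful person would: the job done as asked, in the order asked, and still so for the second after the job is handed in, while the arm keeps its last pose, push and grip.
It also fails if it takes over 48 s, if anything falls off the work surface, if the arm or the gripper's body presses on something with over 40 N, if the wrist force passes 120 N, or if a joint passes its speed limit or range.

ROBOT

A 7-joint arm with a two-finger parallel gripper is mounted at the origin on a cart in front of the work surface, level with it; the furniture and walls round the work are solid. World frame = base frame: x ahead of the robot, y to its left, z up, the work surface at z = 0. Lengths are in m, angles in rad, forces in N, time in s.
With the tool pointing down it reaches from about 0.35 to 0.9 m from the base axis. Payload 8.1 kg.
Tool frame: the origin (TCP) lies between the finger pads; the fingertips stand 17 mm ahead of it and the grasp point (between the pads) lies 2 mm behind it; z points along the fingers, y is the direction in which the jaws open and shut (so a half turn about z gives the same grasp; the last joint's range is limited). The gripper opens to 92 mm and grips with 3 to 60 N. Pads are 19 mm wide; open, the fingers measure 130 mm over their backs; the gripper's body (75 mm by 190 mm) begins 47 mm behind the grasp point.
Start: joints at [1.189, 0.434, 0.025, 1.573, -0.012, 1.134, -0.075], TCP at [0.172, -0.601, 0.244] pointing down, gripper open.
Joint ranges: [-2.62, 2.62], [-0.44, 2.09], [-1.27, 1.32], [0.08, 2.57], [-1.32, 4.46], [0.12, 2], [-2.74, 2.74]. Speed limits (rad/s): [2.22, 2.22, 3.01, 3.01, 3.14, 3.14, 3.14].

INTERFACE

Orientations are given as a rotation vector (axis times angle).
In Python, from cell import arm gives the robot as it stands. The module is installed in compiled form; this text tells all that it offers.
- The arm moves only by the shell command python3 -m crank 'ROWS' [FORCE]. ROWS is JSON, a list of rows, each a list of 5 numbers: the opening, from 0 (shut) to 1 (fully open), then the shift along the world's x, y, z normalised to -1 to 1, where 1 is 40 cm, then the turn about the world's z normalised to -1 to 1, where 1 is 60 degrees. In form: [[fingers, tx, ty, tz, twist], ...]. A call has exactly 8 rows; each row shifts and turns the commanded pose from where the row before left it; what a row does not reach is not made up. A row lasts 1/12 s, in which the tool goes at most 41.7 mm and 7.16 degrees, less where a joint would pass 70% of its speed; a pose out of reach is approached as far as the arm can. A call with a number of a shift or a turn outside -1 to 1 is refused whole. A call with a gripper value outside its range is refused whole. The fingers move at their own pace and stop on an object; FORCE is the grip in N (left out, the last holds). Time passes only in rows, so rows that do not move let the fingers close, or fill a call up. It gives the time, the measured TCP pose, the force and the opening at its end, in the units of the state.
- arm.observe(): the state, without advancing time (a new reading comes with each control period).
- arm.get_image(name): name is "scene" or "side" or "wrist"; returns the picture (384x512x3 uint8, red, green, blue); there is no depth.
- arm.get_calibration(name): a dict with "intrinsics" (3x3 intrinsics, pixels), "extrinsics" (4x4, takes a point from camera to world coordinates). Camera axes: x right, y down, z forward; pixel columns grow to the right and rows downward; lengths in m; the calibration is good to about 2 mm. A picture is of the moment at which its call begins: read the wrist's pose just before it. get_calibration takes no time and is no camera call; for the wrist camera it gives the pose at the moment of the call.
- arm.sign_off(): hands the job in, once; it reports no verdict.
The state is a dict: "clock": time; "joints": joint angles; "dq": joint speeds; "joint_efforts": joint torques, N m; "position": TCP position; "ee_rot": TCP orientation; "force": force on the tool from outside, world axes, zero at the start; "ft_torque": the same for the moment, N m; "width": opening from 0.0 (shut) to 1.0 (fully open).
Only numpy, scipy, OpenCV 4.12 (cv2) and the standard library are available. Lean on these libraries where they do the work, as an engineer would, in place of code of your own. Each camera call takes 0.05 s, during which the arm holds its last target.

## Working session

There is one attempt and no reset: what is moved stays moved. The work goes in short steps, Python scripts to look and compute and a shell command to move; the robot and the scene stay as the last step left them, time stands still between calls to the robot, and variables do not carry over. Pictures are saved under pics/ and viewed, and the job is handed in when it is done.

```bash
mkdir -p pics; ls; python3 - <<'E'
from cell import arm
import cv2
s=arm.observe(); print(s)
for n in ("scene","side","wrist"):
    c=arm.get_calibration(n); print(n,c)
    cv2.imwrite(f"pics/{n}0.png",arm.get_image(n)[:,:,::-1])
E
```

```text
pics
{'clock': 0.0, 'joints': array([ 1.18938495,  0.43520224,  0.02498342,  1.57409795, -0.01160426,
        1.13399821, -0.07513223]), 'dq': array([ 3.60927548e-05,  1.31408070e-03, -5.66937500e-04,  2.13618864e-03,
        2.31472919e-03,  4.54640424e-05, -4.84327843e-04]), 'joint_efforts': array([ 1.63683671e-04, -6.67864609e+01,  9.84797850e-01, -3.14467549e+01,
       -6.06996543e-02,  4.27393278e-02,  1.88702752e-04]), 'position': array([ 0.17181711, -0.60041395,  0.24295763]), 'ee_rot': array([-3.10963531e+00, -4.36151409e-01,  5.59686439e-04]), 'force': array([-0.34409763,  0.10536102,  0.67348149]), 'ft_torque': array([-0.02159738,  0.01129469,  0.01062185]), 'width': 1.000755402547675}
scene {'intrinsics': array([[475.4659069 ,   0.        , 258.9251872 ],
       [  0.        , 475.4659069 , 192.52147301],
       [  0.        ,   0.        ,   1.        ]]), 'extrinsics': array([[ 0.87706779, -0.36102388,  0.31688145,  0.08186958],
       [-0.48034879, -0.6534594 ,  0.58502637, -1.05166248],
       [-0.00413933, -0.6653214 , -0.74654558,  1.30784245],
       [ 0.        , 
[... 212 characters left out ...]
]]), 'extrinsics': array([[-0.96789038, -0.16164764,  0.19250521,  0.27106397],
       [-0.25113916,  0.65483417, -0.7128263 ,  1.14122425],
       [-0.01083231, -0.73828331, -0.67440375,  1.23414251],
       [ 0.        ,  0.        ,  0.        ,  1.        ]])}
wrist {'intrinsics': array([[327.13161213,   0.        , 258.41102944],
       [  0.        , 327.13161213, 191.38394807],
       [  0.        ,   0.        ,   1.        ]]), 'extrinsics': array([[ 0.27403953, -0.92036044, -0.27899642,  0.24703159],
       [-0.96171644, -0.26284493, -0.07755025, -0.57841043],
       [-0.00195861,  0.28956728, -0.95715566,  0.38422881],
       [ 0.        ,  0.        ,  0.        ,  1.        ]])}
```

View pics/scene0.png

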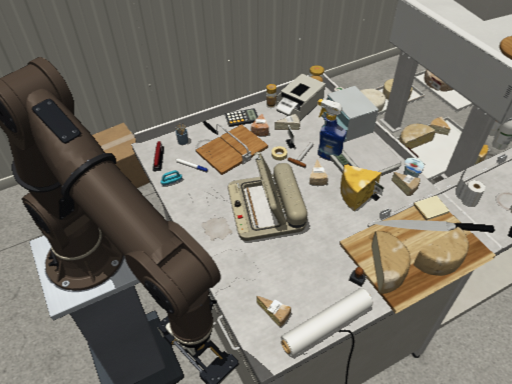

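View pics/side0.png

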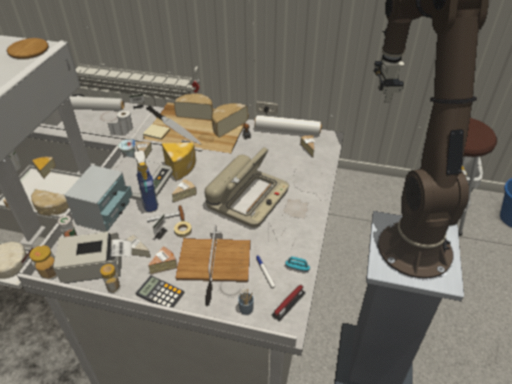

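View pics/wrist0.png

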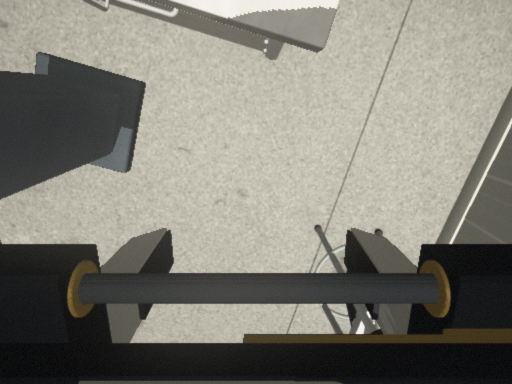

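```bash
python3 - <<'E'
import cv2
a=cv2.imread('pics/scene0.png')[140:250,210:330]; cv2.imwrite('pics/sc_crop.png',cv2.resize(a,None,fx=6,fy=5.4,interpolation=cv2.INTER_CUBIC))
a=cv2.imread('pics/side0.png')[140:230,195:300]; cv2.imwrite('pics/si_crop.png',cv2.resize(a,None,fx=6,fy=6,interpolation=cv2.INTER_CUBIC))
a=cv2.imread('pics/wrist0.png')[200:384,60:470]; cv2.imwrite('pics/wr_crop.png',cv2.resize(a,None,fx=1.9,fy=1.9,interpolation=cv2.INTER_CUBIC))
E
```

```text
(no output)
```

View pics/sc_crop.png

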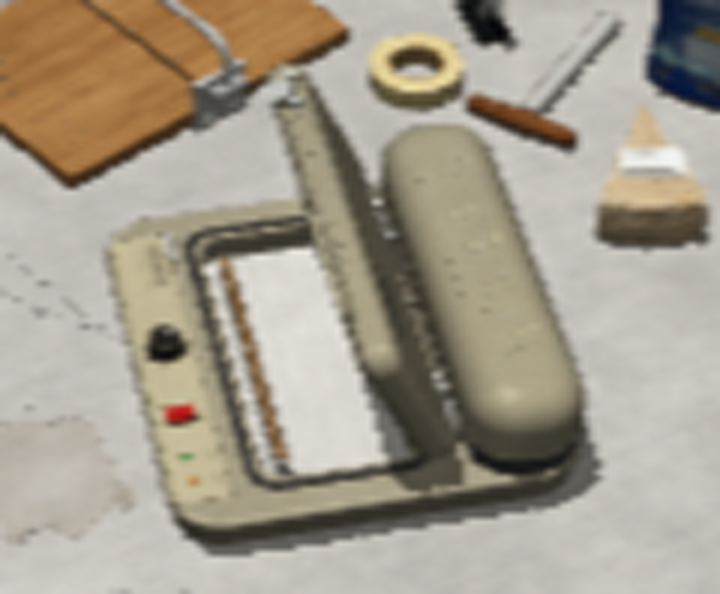

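View pics/si_crop.png

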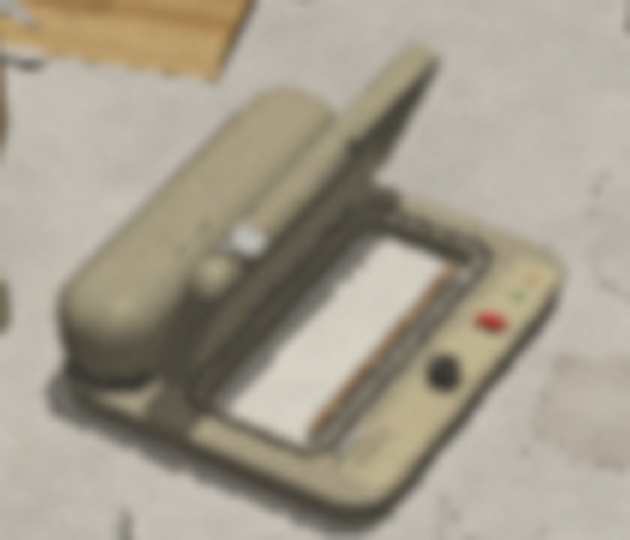

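View pics/wr_crop.png

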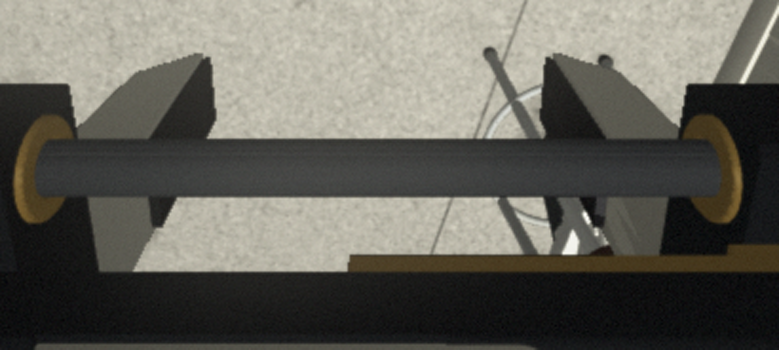

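```bash
cat > h.py <<'E'
import numpy as np, cv2
from scipy.optimize import least_squares
from cell import arm
cal={n:arm.get_calibration(n) for n in("scene","side")}
def proj(c,P):
    T=np.linalg.inv(c["extrinsics"]); P=np.atleast_2d(P); q=P@T[:3,:3].T+T[:3,3]
    u=q@c["intrinsics"].T; return u[:,:2]/u[:,2:]
def S2W(p,P):
    P=np.atleast_2d(P).astype(float)/1000; c,s=np.cos(p[2]),np.sin(p[2])
    return np.c_[p[0]+c*P[:,0]-s*P[:,1], p[1]+s*P[:,0]+c*P[:,1], P[:,2]]
def lid(P,th):
    P=np.atleast_2d(P).astype(float); x=P[:,0]-44; z=P[:,2]-58
    # opening raises the front (-x) : rotate
    return np.c_[44+x*np.cos(th)+z*np.sin(th), P[:,1], 58-x*np.sin(th)+z*np.cos(th)]
def tri(obs):
    A=[]
    for c,uv in obs:
        T=np.linalg.inv(c["extrinsics"])[:3]; M=c["intrinsics"]@T
        A+= [uv[0]*M[2]-M[0], uv[1]*M[2]-M[1]]
    v=np.linalg.svd(np.array(A))[2][-1]; return v[:3]/v[3]
E
python3 - <<'E'
from h import *
obs={'knob':((237.5,203.3),(268.8,202.0),(-99,12,47)),'rock':((240,216.4),(276.8,193.6),(-101,-45,40))}
for k,(a,b,m) in obs.items(): print(k,tri([(cal['scene'],a),(cal['side'],b)]))
f=lambda p:np.concatenate([np.r_[proj(cal['scene'],S2W(p,m))[0]-a,proj(cal['side'],S2W(p,m))[0]-b] for a,b,m in obs.values()])
r=least_squares(f,[0.55,-0.05,0.0],x_scale=[.1,.1,.1]); p=r.x; print(p,r.fun)
th=1.22
box=lambda x0,x1,y0,y1,z0,z1:[(x,y,z) for x in(x0,x1) for y in(y0,y1) for z in(z0,z1)]
E6=[(0,1),(2,3),(4,5),(6,7),(0,2),(1,3),(4,6),(5,7),(0,4),(1,5),(2,6),(3,7)]
for n,o,f,crop in (("scene","pics/scene0.png",6,(140,250,210,330)),("side","pics/side0.png",6,(140,230,195,300))):
    im=cv2.imread(o); a=im[crop[0]:crop[1],crop[2]:crop[3]]; a=cv2.resize(a,None,fx=f,fy=f,interpolation=cv2.INTER_CUBIC)
    for B,col in ((box(-120,119,-133,133,0,35),(255,0,0)),(lid(box(-78,40,-132,132,37,61),th),(0,0,255)),(lid(box(-86,-78,-95,-15,40,46),th),(0,255,255)),(box(50,119,-133,133,35,100),(0,255,0)),(box(-111,-87,0,24,35,49),(255,0,255))):
        q=((proj(cal[n],S2W(p,B))-[crop[2],crop[0]]+.5)*f).astype(int)
        for i,j in E6: cv2.line(a,tuple(map(int,q[i])),tuple(map(int,q[j])),col,1)
    cv2.imwrite(f"pics/ov_{n}.png",a[:600])
E
```

```text
knob [ 0.52867507 -0.06591259  0.03936638]
rock [ 0.51023754 -0.12046887  0.03660088]
[ 0.61931726 -0.10496862 -0.27828492] [-0.74365517 -1.01309457 -0.01336806 -1.66781557 -0.56206836 -0.34231974
 -0.29672318 -0.8328055 ]
```

```bash
sleep 1
```

```text
(no output)
```

View pics/ov_scene.png

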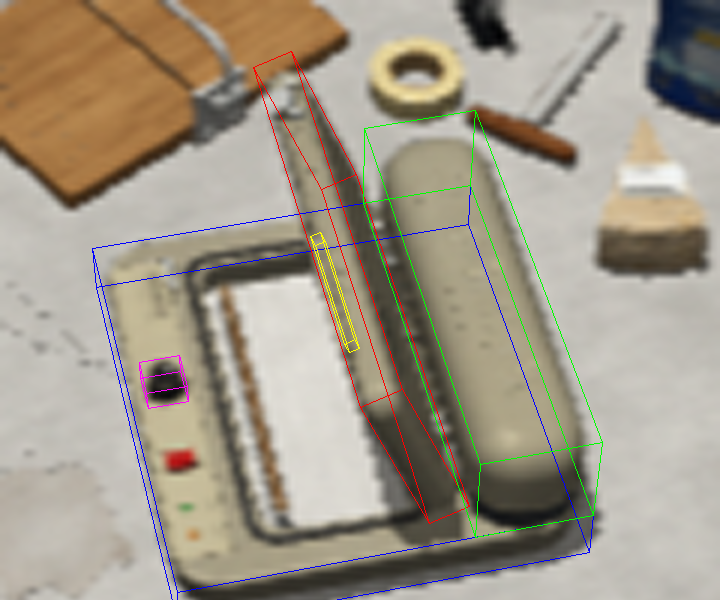

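View pics/ov_side.png

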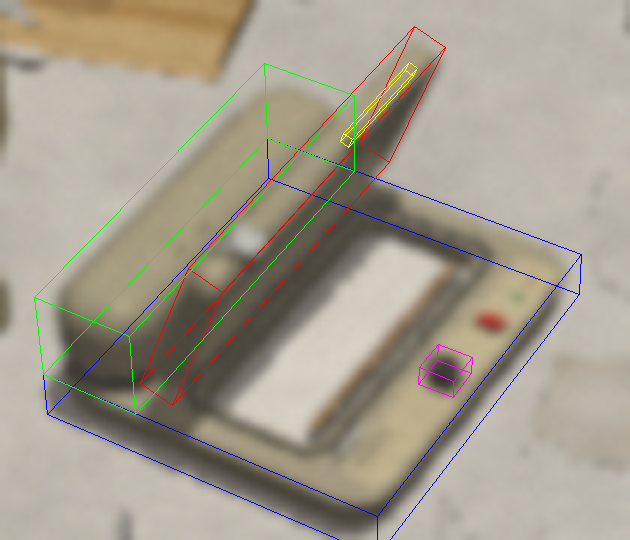

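```bash
python3 -m crank '[[1,0.048,0.0625,0.019,0.0125],[1,0.048,0.0625,0.019,0.0125],[1,0.048,0.0625,0.019,0.0125],[1,0.048,0.0625,0.019,0.0125],[1,0.048,0.0625,0.019,0.0125],[1,0.048,0.0625,0.019,0.0125],[1,0.048,0.0625,0.019,0.0125],[1,0.048,0.0625,0.019,0.0125]]'
python3 -m crank '[[1,0.048,0.0625,0.019,0.0125],[1,0.048,0.0625,0.019,0.0125],[1,0.048,0.0625,0.019,0.0125],[1,0.048,0.0625,0.019,0.0125],[1,0.048,0.0625,0.019,0.0125],[1,0.048,0.0625,0.019,0.0125],[1,0.048,0.0625,0.019,0.0125],[1,0.048,0.0625,0.019,0.0125]]'
cat >> h.py <<'E'
def st():
    s=arm.observe(); from scipy.spatial.transform import Rotation as R
    M=R.from_rotvec(s["ee_rot"]).as_matrix()
    print("t %.2f"%s["clock"],"pos",s["position"].round(4),"F",s["force"].round(1),"w %.3f"%s["width"],"ty ang %.1f"%np.degrees(np.arctan2(M[1,1],M[0,1])),"tilt",M[:,2].round(3),"q",s["joints"].round(2))
    return s
def snap(n,name):
    c=arm.get_calibration(n); im=arm.get_image(n)[:,:,::-1].copy(); cv2.imwrite(f"pics/{name}.png",im); np.save(f"pics/{name}.npy",np.r_[c["intrinsics"].ravel(),c["extrinsics"].ravel()]); return im,c
E
python3 - <<'E'
from h import *
st(); snap("wrist","w1")
E
```

```text
clock: 0.82
position: [0.3261, -0.3994, 0.3048]
ee_rot: [-3.084, -0.6, 0.0]
force: [0.2, -0.3, -0.8]
width: 0.998
clock: 1.48
position: [0.4797, -0.1995, 0.3656]
ee_rot: [3.048, 0.76, -0.0]
force: [0.1, -0.4, 0.6]
width: 1.001
t 1.48 pos [ 0.4797 -0.1995  0.3656] F [ 0.1 -0.4  0.6] w 1.001 ty ang -62.0 tilt [-0. -0. -1.] q [ 0.52  0.2  -0.28  1.61  0.06  1.34 -0.85]
```

View pics/w1.png

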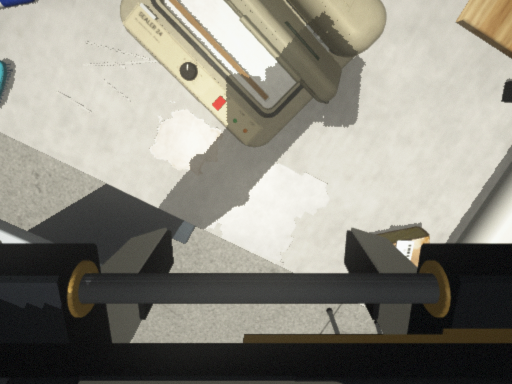

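```bash
python3 - <<'E'
from h import *
im=cv2.imread('pics/w1.png'); h=cv2.cvtColor(im,cv2.COLOR_BGR2HSV)
red=((h[...,1]>180)&(h[...,2]>120)&((h[...,0]<8)|(h[...,0]>172))); ys,xs=np.nonzero(red[80:130,190:250]); print('red',xs.mean()+190,ys.mean()+80,len(xs))
dk=(im.max(2)<60); ys,xs=np.nonzero(dk[58:85,175:203]); print('knob',xs.mean()+175,ys.mean()+58,len(xs))
cv2.imwrite('pics/w1c.png',cv2.resize(im[0:150,110:400],None,fx=2.7,fy=2.7,interpolation=cv2.INTER_CUBIC))
E
```

```text
red nan nan 0
knob nan nan 0<stdin>:3: RuntimeWarning: Mean of empty slice.
  ret = ret.dtype.type(ret / rcount)
<stdin>:4: RuntimeWarning: Mean of empty slice.
```

View pics/w1c.png

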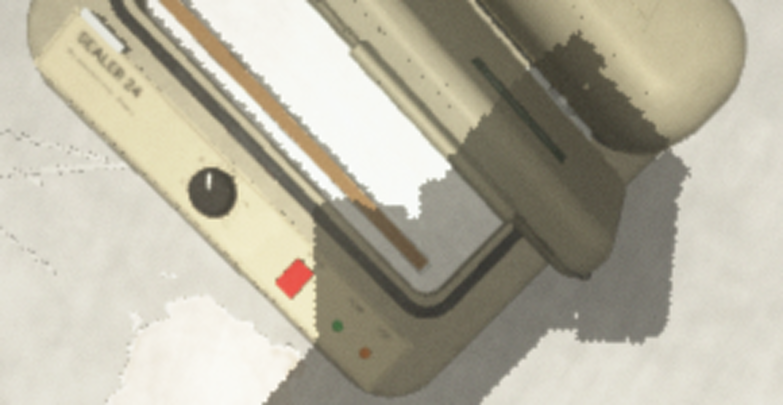

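```bash
cat >> h.py <<'E'
def loadc(name):
    v=np.load(f"pics/{name}.npy"); return {"intrinsics":v[:9].reshape(3,3),"extrinsics":v[9:].reshape(4,4)}
box=lambda x0,x1,y0,y1,z0,z1:[(x,y,z) for x in(x0,x1) for y in(y0,y1) for z in(z0,z1)]
E6=[(0,1),(2,3),(4,5),(6,7),(0,2),(1,3),(4,6),(5,7),(0,4),(1,5),(2,6),(3,7)]
def overlay(imgf,c,p,th,crop,f,out):
    im=cv2.imread(imgf); a=im[crop[0]:crop[1],crop[2]:crop[3]]; a=cv2.resize(a,None,fx=f,fy=f,interpolation=cv2.INTER_CUBIC)
    for B,col in ((box(-120,119,-133,133,0,35),(255,0,0)),(lid(box(-78,40,-132,132,37,61),th),(0,0,255)),(lid(box(-86,-78,-95,-15,40,46),th),(0,255,255)),(box(50,119,-133,133,35,100),(0,255,0)),(box(-111,-87,0,24,35,49),(255,0,255)),(box(-110,-92,-51,-39,35,41),(255,255,0))):
        q=((proj(c,S2W(p,B))-[crop[2],crop[0]]+.5)*f).astype(int)
        for i,j in E6: cv2.line(a,tuple(map(int,q[i])),tuple(map(int,q[j])),col,1)
    cv2.imwrite(out,a)
E
python3 - <<'E'
from h import *
w=loadc("w1")
C={'s':cal['scene'],'d':cal['side'],'w':w}
obs=[('s',(237.3,203.0),(-99,12,46),1),('d',(268.5,201.7),(-99,12,46),1),('s',(240,216.2),(-101,-45,41),1),('d',(276.6,193.4),(-101,-45,41),1),('w',(188.3,70.2),(-99,12,48),4),('w',(218.7,103),(-101,-45,41),4)]
def f(p,full=False): return np.concatenate([k*(proj(C[c],S2W(p,m))[0]-uv) for c,uv,m,k in obs])
r=least_squares(f,[0.619,-0.105,-.278],x_scale=.1); print(r.x); print(r.fun.reshape(-1,2).round(1))
print(tri([(C['w'],obs[4][1]),(C['s'],obs[0][1]),(C['d'],obs[1][1])]),tri([(C['w'],obs[5][1]),(C['s'],obs[2][1]),(C['d'],obs[3][1])]))
np.save('pose.npy',r.x)
overlay('pics/w1.png',w,r.x,1.22,(0,150,110,400),2.7,'pics/ov_w1.png')
E
```

```text
[ 0.62054357 -0.10877603 -0.31423629]
[[ 0.2 -0.7]
 [-0.4 -1.4]
 [-0.4 -0.4]
 [-0.3 -0.8]
 [-0.7 -0.5]
 [ 0.6  0.7]]
[ 0.52914233 -0.06542195  0.04078354] [ 0.51062264 -0.12014047  0.03754575]
```

View pics/ov_w1.png

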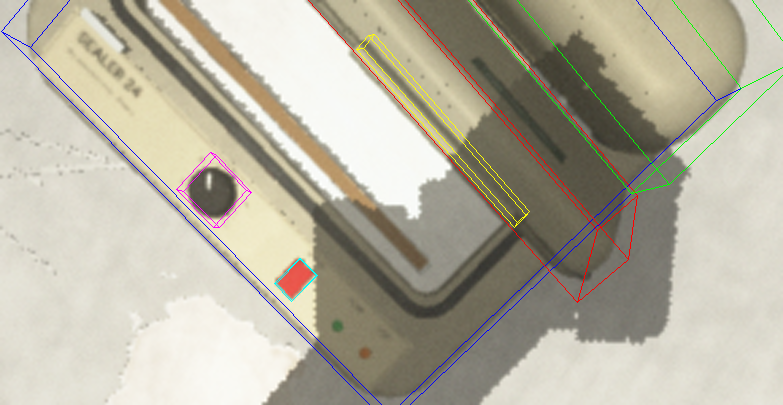

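```bash
python3 - <<'E'
from h import *
p=np.load('pose.npy'); s=st()
t=S2W(p,(0,-68,157))[0]; print(t,(t-s["position"])/.4)
c,si=np.cos(p[2]),np.sin(p[2]); print("ex",c/.4*.01,si/.4*.01,"per 10mm; ey",-si*.025,c*.025)
E
```

```text
t 1.53 pos [ 0.4839 -0.193   0.3671] F [3.  6.  1.2] w 0.999 ty ang -61.5 tilt [ 0.004  0.003 -1.   ] q [ 0.52  0.2  -0.29  1.6   0.06  1.34 -0.85]
[ 0.59952544 -0.17344626  0.157     ] [ 0.28900069  0.04899889 -0.52517196]
ex 0.023775817801643537 -0.007727256166521868 per 10mm; ey 0.007727256166521869 0.023775817801643537
```

```bash
python3 -m crank '[[1,0.06,0.0135,-0.05,-0.01],[1,0.06,0.0135,-0.05,-0.01],[1,0.06,0.0135,-0.05,-0.01],[1,0.06,0.0135,-0.05,-0.01],[1,0.04,0.009,-0.05,-0.01],[1,0.02,0.0045,-0.04,0],[1,0,0,0,0],[1,0,0,0,0]]'; python3 - <<'E'
from h import *
p=np.load('pose.npy'); st(); snap("wrist","w2"); s=st()
t=S2W(p,(0,-68,157))[0]; print((t-s["position"])/.4)
overlay('pics/w2.png',loadc("w2"),p,1.22,(0,384,0,512),1.5,'pics/ov_w2.png')
E
```

```text
clock: 2.2
position: [0.5985, -0.1738, 0.2484]
ee_rot: [-3.066, -0.68, 0.004]
force: [-0.8, 0.3, 0.8]
width: 0.998
t 2.20 pos [ 0.5985 -0.1738  0.2484] F [-0.8  0.3  0.8] w 0.998 ty ang -65.0 tilt [-0.003  0.001 -1.   ] q [ 0.39  0.45 -0.28  1.55  0.13  1.16 -1.05]
t 2.25 pos [ 0.5987 -0.1743  0.2497] F [-0.2  0.3  0.3] w 1.003 ty ang -65.0 tilt [-0.001 -0.    -1.   ] q [ 0.39  0.45 -0.28  1.55  0.13  1.16 -1.05]
[ 0.00207984  0.00204434 -0.23167767]
```

View pics/ov_w2.png

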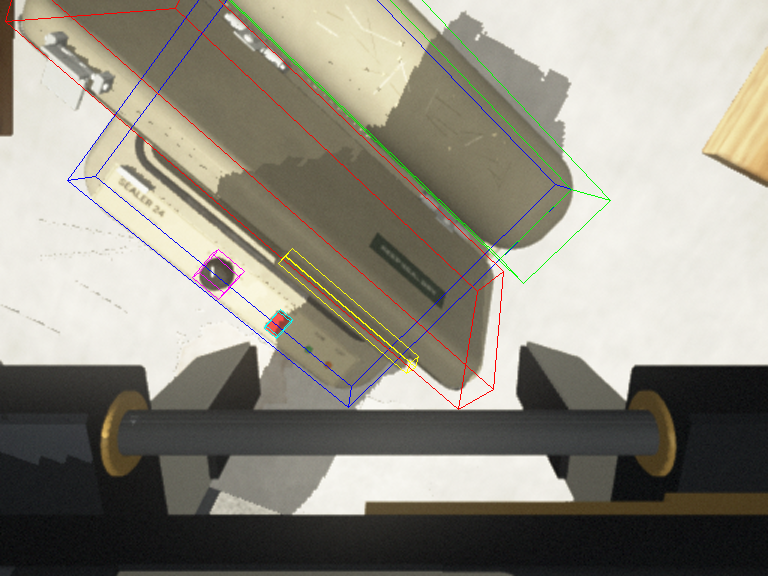

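```bash
python3 -m crank '[[1,0.001,0.001,-0.035,0],[1,0.001,0.001,-0.04,0],[1,0,0,-0.04,0],[1,0,0,-0.04,0],[1,0,0,-0.035,0],[1,0,0,-0.025,0],[1,0,0,-0.012,0],[1,0,0,0,0]]'; python3 - <<'E'
from h import *
p=np.load('pose.npy'); st(); snap("scene","s3");snap("side","d3"); s=st()
t=S2W(p,(0,-68,157))[0]; print((t-s["position"])*1000)
a=cv2.imread('pics/s3.png')[120:250,200:330];b=cv2.imread('pics/d3.png')[120:250,180:310]
cv2.imwrite('pics/c3.png',cv2.resize(np.hstack([a,b]),None,fx=3,fy=3,interpolation=cv2.INTER_CUBIC))
E
```

```text
clock: 2.92
position: [0.5995, -0.1735, 0.1586]
ee_rot: [3.067, 0.678, -0.001]
force: [-0.2, -1.1, 1.0]
width: 0.999
t 2.92 pos [ 0.5995 -0.1735  0.1586] F [-0.2 -1.1  1. ] w 0.999 ty ang -65.1 tilt [-0. -0. -1.] q [ 0.38  0.53 -0.27  1.66  0.16  0.98 -1.08]
t 3.02 pos [ 0.6004 -0.1734  0.1596] F [ 0.  -0.2  0.5] w 1.000 ty ang -65.0 tilt [ 0.001 -0.    -1.   ] q [ 0.38  0.53 -0.27  1.66  0.16  0.98 -1.08]
[-0.84465495 -0.09316398 -2.63359678]
```

View pics/c3.png

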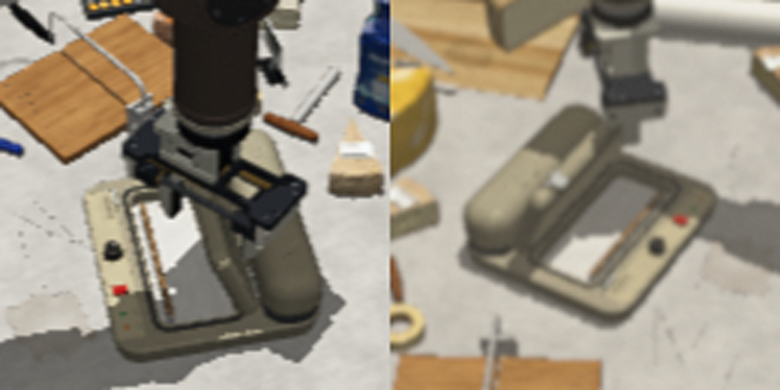

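```bash
python3 -m crank '[[1,-0.0042,0.0014,-0.001,0],[1,-0.0042,0.0014,-0.001,0],[1,-0.0042,0.0014,-0.001,0],[1,-0.0042,0.0014,0,0],[1,-0.0042,0.0014,0,0],[1,-0.0042,0.0014,0,0],[1,-0.0042,0.0014,0,0],[1,-0.0042,0.0014,0,0]]'; cat >> h.py <<'E'
def stS():
    s=st(); p=np.load('pose.npy'); c,si=np.cos(p[2]),np.sin(p[2]); d=s["position"]-[p[0],p[1],0]
    print("TCP sealer mm",(np.array([c*d[0]+si*d[1],-si*d[0]+c*d[1],d[2]])*1000).round(1),"F sealer",np.round([c*s["force"][0]+si*s["force"][1],-si*s["force"][0]+c*s["force"][1],s["force"][2]],1)); return s
E
python3 - <<'E'
from h import *
stS()
E
```

```text
clock: 3.68
position: [0.5863, -0.1685, 0.1573]
ee_rot: [-3.067, -0.679, 0.0]
force: [-0.4, -0.4, 0.8]
width: 0.999
t 3.68 pos [ 0.5863 -0.1685  0.1573] F [-0.4 -0.4  0.8] w 0.999 ty ang -65.0 tilt [-0.  0. -1.] q [ 0.38  0.51 -0.27  1.7   0.16  0.96 -1.09]
TCP sealer mm [-14.1 -67.4 157.3] F sealer [-0.3 -0.5  0.8]
```

```bash
python3 - <<'E'
from h import *
snap("wrist","w4"); snap("side","d4")
a=cv2.imread('pics/w4.png'); b=cv2.imread('pics/d4.png')[130:230,190:310]
cv2.imwrite('pics/c4.png',np.hstack([cv2.resize(a,(480,360)),cv2.resize(b,(320,267),interpolation=cv2.INTER_CUBIC)[:360] if 0 else cv2.copyMakeBorder(cv2.resize(b,(320,267),interpolation=cv2.INTER_CUBIC),0,93,0,0,cv2.BORDER_CONSTANT)]))
E
```

```text
(no output)
```

View pics/c4.png

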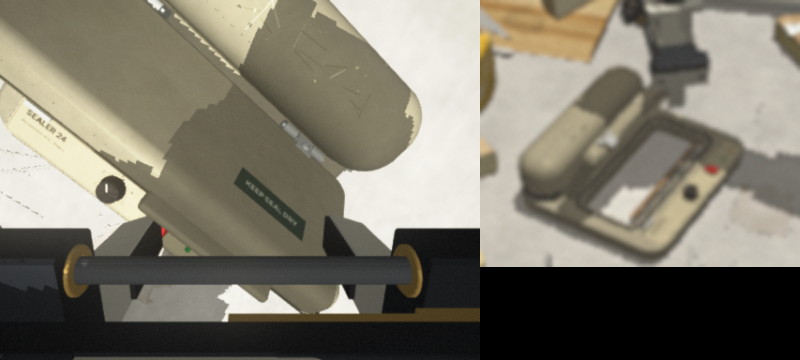

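```bash
python3 - <<'E'
from h import *
p=np.load('pose.npy')
for th in (1.22,1.12,1.17): overlay('pics/w4.png',loadc("w4"),p,th,(0,384,0,512),1.5,'pics/ov4_%d.png'%(th*100))
E
```

```text
(no output)
```

View pics/ov4_117.png

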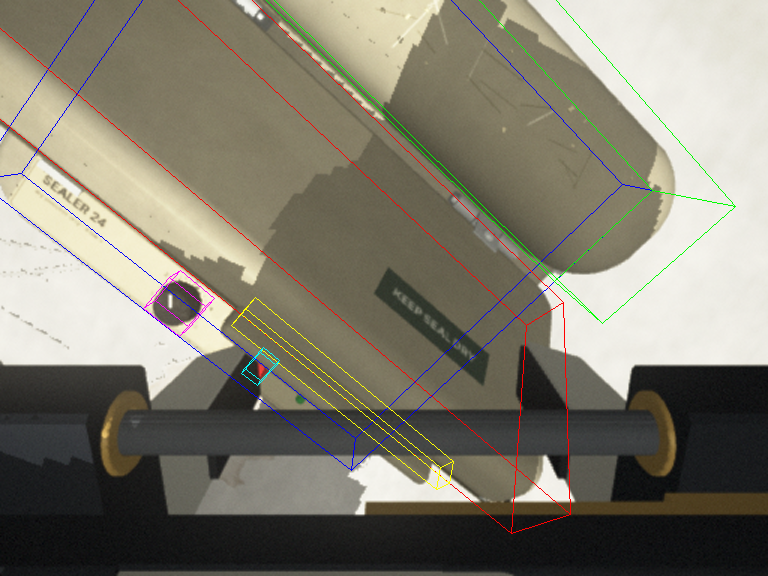

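```bash
python3 -m crank '[[0.93,-0.0033,0.0011,0,0],[0.93,-0.0033,0.0011,0,0],[0.93,-0.0033,0.0011,0,0],[0.93,-0.0033,0.0011,0,0],[0.93,-0.0033,0.0011,0,0],[0.93,-0.0033,0.0011,0,0],[0.93,-0.0033,0.0011,0,0],[0.93,-0.0033,0.0011,0,0]]'; python3 - <<'E'
from h import *
stS(); snap("wrist","w5"); p=np.load('pose.npy'); overlay('pics/w5.png',loadc("w5"),p,1.05,(0,384,0,512),1.5,'pics/ov5.png')
E
```

```text
clock: 4.45
position: [0.5758, -0.165, 0.1573]
ee_rot: [-3.067, -0.679, 0.0]
force: [-0.5, 0.4, 0.1]
width: 0.926
t 4.45 pos [ 0.5758 -0.165   0.1573] F [-0.5  0.4  0.1] w 0.926 ty ang -65.0 tilt [-0. -0. -1.] q [ 0.38  0.49 -0.28  1.72  0.16  0.95 -1.09]
TCP sealer mm [-25.2 -67.3 157.3] F sealer [-0.6  0.3  0.1]
```

View pics/ov5.png

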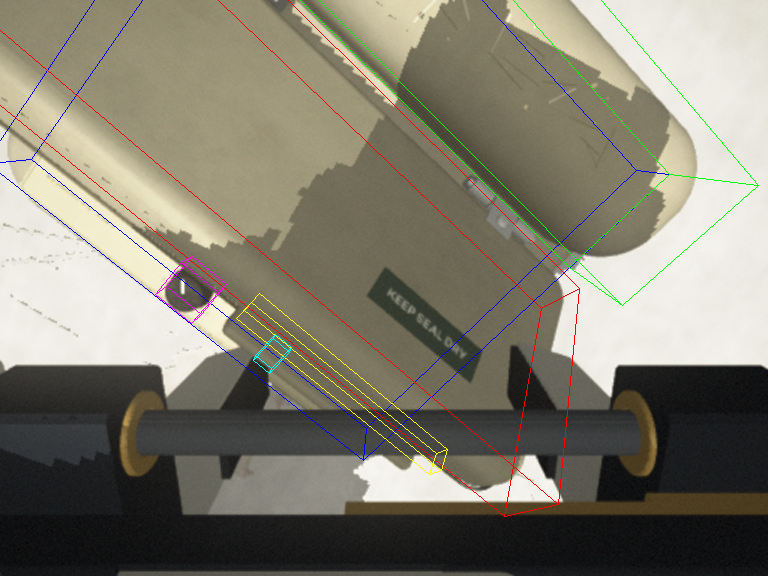

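```bash
python3 - <<'E'
from h import *
p=np.load('pose.npy'); overlay('pics/w5.png',loadc("w5"),p,.94,(230,384,100,430),2.4,'pics/ov5b.png');overlay('pics/w5.png',loadc("w5"),p,1.02,(230,384,100,430),2.4,'pics/ov5c.png')
a=cv2.imread('pics/ov5b.png')[:300];b=cv2.imread('pics/ov5c.png')[:300];cv2.imwrite('pics/ov5d.png',np.vstack([a,b]))
E
```

```text
(no output)
```

View pics/ov5d.png

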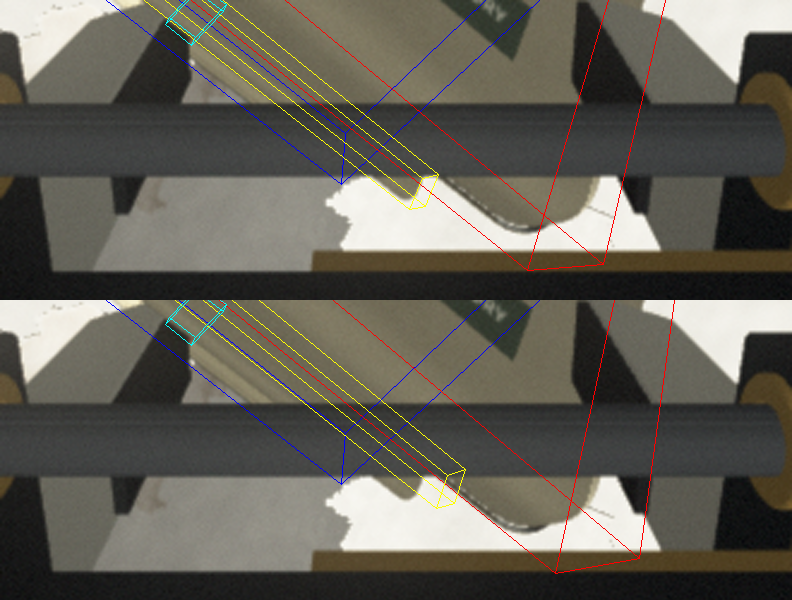

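```bash
python3 -m crank '[[0.93,-0.0046,-0.0143,0,0],[0.93,-0.0046,-0.0143,0,0],[0.93,-0.0046,-0.0143,0,0],[0.93,-0.0046,-0.0143,0,0],[0.93,-0.0046,-0.0143,0,0],[0.93,-0.0046,-0.0143,0,0],[0.93,-0.0046,-0.0143,0,0],[0.93,-0.0046,-0.0143,0,0]]'; python3 - <<'E'
from h import *
stS(); snap("wrist","w6"); p=np.load('pose.npy')
overlay('pics/w6.png',loadc("w6"),p,.94,(0,384,0,512),1.5,'pics/ov6.png')
P=[]
for a in np.radians(47+43/8*np.arange(9)):
    u=np.array([np.cos(a),-np.sin(a)]);w=np.array([np.sin(a),np.cos(a)]);P.append(42.8*u-9.5*w)
d=np.diff(P,axis=0);c,s=np.cos(p[2]),np.sin(p[2]);print(np.c_[(c*d[:,0]-s*d[:,1])/400,(s*d[:,0]+c*d[:,1])/400].round(4).tolist(), -43/8/60)
E
```

```text
clock: 5.17
position: [0.5611, -0.2116, 0.1574]
ee_rot: [3.067, 0.679, 0.0]
force: [-0.3, 0.4, 0.0]
width: 0.93
t 5.17 pos [ 0.5611 -0.2116  0.1574] F [-0.3  0.4  0. ] w 0.930 ty ang -65.0 tilt [ 0. -0. -1.] q [ 0.46  0.49 -0.27  1.72  0.16  0.95 -1.  ]
TCP sealer mm [ -24.8 -116.2  157.4] F sealer [-0.4  0.3  0. ]
[[-0.0101, -0.0017], [-0.0102, -0.0008], [-0.0103, 0.0002], [-0.0102, 0.0011], [-0.0101, 0.0021], [-0.0098, 0.003], [-0.0095, 0.0039], [-0.0091, 0.0048]] -0.08958333333333333
```

View pics/ov6.png

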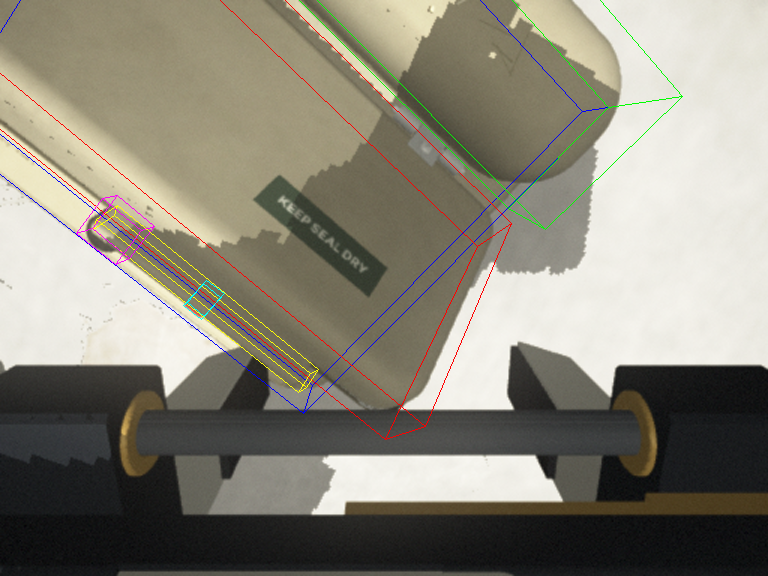

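```bash
python3 -m crank '[[0.93,-0.0101,-0.0017,0,-0.0896],[0.93,-0.0102,-0.0008,0,-0.0896],[0.93,-0.0103,0.0002,0,-0.0896],[0.93,-0.0102,0.0011,0,-0.0896],[0.93,-0.0101,0.0021,0,-0.0896],[0.93,-0.0098,0.003,0,-0.0896],[0.93,-0.0095,0.0039,0,-0.0896],[0.93,-0.0091,0.0048,0,-0.0896]]'; python3 - <<'E'
from h import *
stS(); snap("wrist","w7"); p=np.load('pose.npy'); stS()
overlay('pics/w7.png',loadc("w7"),p,.94,(0,384,0,512),1.5,'pics/ov7.png')
E
```

```text
clock: 5.88
position: [0.5274, -0.206, 0.157]
ee_rot: [3.101, -0.5, -0.006]
force: [-8.6, 1.3, 4.5]
width: 0.932
t 5.88 pos [ 0.5274 -0.206   0.157 ] F [-8.6  1.3  4.5] w 0.932 ty ang -108.3 tilt [-0.004  0.    -1.   ] q [ 0.34  0.43 -0.09  1.81  0.05  0.9  -1.66]
TCP sealer mm [ -58.5 -121.2  157. ] F sealer [-8.6 -1.4  4.5]
t 5.93 pos [ 0.5269 -0.2055  0.157 ] F [-5.8  0.1  2. ] w 0.929 ty ang -108.7 tilt [-0.004  0.    -1.   ] q [ 0.34  0.43 -0.09  1.82  0.05  0.9  -1.67]
TCP sealer mm [ -59.2 -121.   157. ] F sealer [-5.5 -1.7  2. ]
```

View pics/ov7.png

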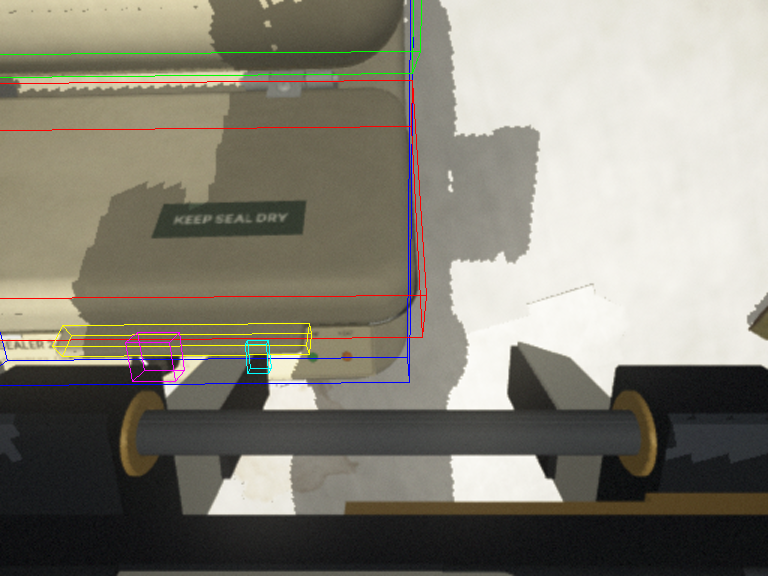

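```bash
python3 -m crank '[[0.93,-0.0028,0.0009,-0.0034,0],[0.93,-0.0028,0.0009,-0.0034,0],[0.93,-0.0028,0.0009,-0.0034,0],[0.93,-0.0028,0.0009,-0.0034,0],[0.93,-0.0028,0.0009,-0.0034,0],[0.93,-0.0028,0.0009,-0.0034,0],[0.93,-0.0028,0.0009,-0.0034,0],[0.93,-0.0028,0.0009,-0.0034,0]]'; python3 - <<'E'
from h import *
stS(); snap("wrist","w8"); p=np.load('pose.npy'); stS()
overlay('pics/w8.png',loadc("w8"),p,.8,(0,384,0,512),1.5,'pics/ov8.png')
E
```

```text
clock: 6.6
position: [0.5201, -0.2029, 0.1462]
ee_rot: [3.103, -0.492, -0.001]
force: [-4.8, -0.0, 2.9]
width: 0.928
t 6.60 pos [ 0.5201 -0.2029  0.1462] F [-4.8 -0.   2.9] w 0.928 ty ang -108.0 tilt [-0.001  0.    -1.   ] q [ 0.34  0.43 -0.09  1.85  0.05  0.86 -1.66]
TCP sealer mm [ -66.4 -120.6  146.2] F sealer [-4.6 -1.5  2.9]
t 6.65 pos [ 0.5198 -0.2029  0.1459] F [-5.2 -0.4  1.8] w 0.930 ty ang -108.0 tilt [-0.001  0.    -1.   ] q [ 0.34  0.43 -0.09  1.85  0.05  0.86 -1.66]
TCP sealer mm [ -66.7 -120.6  145.9] F sealer [-4.8 -2.   1.8]
```

View pics/ov8.png

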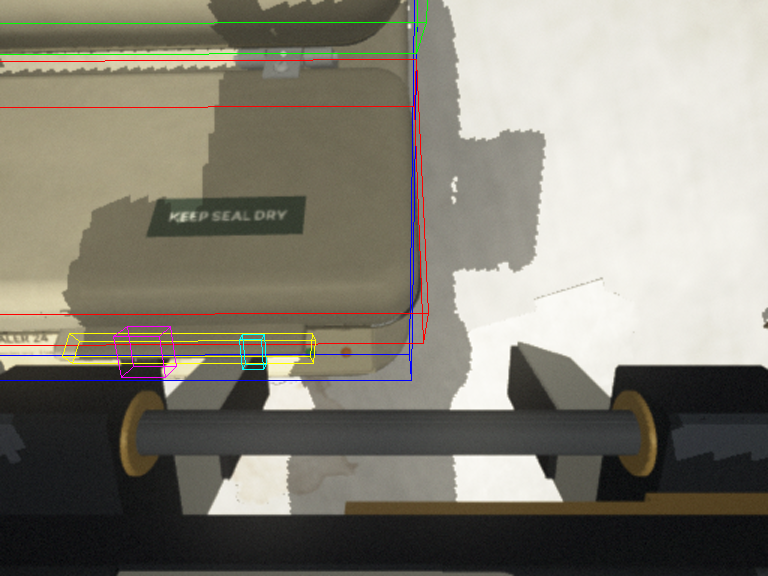

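```bash
python3 -m crank '[[0.93,-0.0032,0.001,-0.003,0],[0.93,-0.0032,0.001,-0.003,0],[0.93,-0.0032,0.001,-0.0035,0],[0.93,-0.0032,0.001,-0.0035,0],[0.93,-0.0032,0.001,-0.0035,0],[0.93,-0.0032,0.001,-0.0035,0],[0.93,-0.0032,0.001,-0.0035,0],[0.93,-0.0032,0.001,-0.0035,0]]'; python3 - <<'E'
from h import *
stS()
E
```

```text
clock: 7.32
position: [0.5104, -0.1995, 0.1355]
ee_rot: [-3.103, 0.492, -0.0]
force: [-1.4, -0.6, -0.7]
width: 0.93
t 7.32 pos [ 0.5104 -0.1995  0.1355] F [-1.4 -0.6 -0.7] w 0.930 ty ang -108.0 tilt [ 0.  0. -1.] q [ 0.34  0.43 -0.09  1.88  0.05  0.83 -1.66]
TCP sealer mm [ -76.7 -120.4  135.5] F sealer [-1.2 -1.  -0.7]
```

```bash
python3 -m crank '[[0.93,-0.0026,0.0008,-0.005,0],[0.93,-0.0026,0.0008,-0.005,0],[0.93,-0.0026,0.0008,-0.005,0],[0.93,-0.0025,0.0008,-0.005,0],[0.93,-0.0024,0.0008,-0.005,0],[0.93,-0.0024,0.0008,-0.005,0],[0.93,-0.0023,0.0007,-0.005,0],[0.93,-0.0022,0.0007,-0.005,0]]'; python3 - <<'E'
from h import *
stS(); snap("wrist","w9"); p=np.load('pose.npy')
overlay('pics/w9.png',loadc("w9"),p,.55,(0,384,0,512),1.5,'pics/ov9.png')
E
```

```text
clock: 7.98
position: [0.5021, -0.1971, 0.1193]
ee_rot: [-3.103, 0.492, 0.001]
force: [-3.0, 1.7, 1.1]
width: 0.931
t 7.98 pos [ 0.5021 -0.1971  0.1193] F [-3.   1.7  1.1] w 0.931 ty ang -108.0 tilt [-0.001  0.    -1.   ] q [ 0.34  0.44 -0.09  1.92  0.06  0.78 -1.67]
TCP sealer mm [ -85.3 -120.6  119.3] F sealer [-3.3  0.7  1.1]
```

View pics/ov9.png

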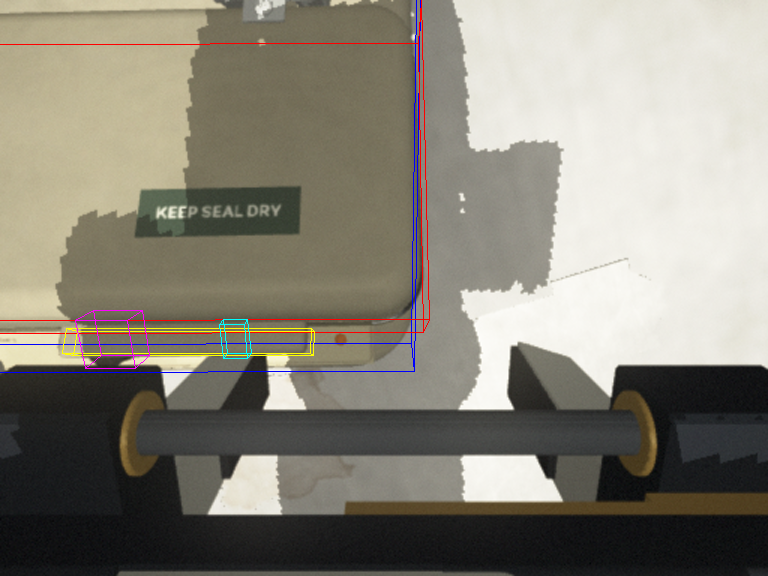

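```bash
python3 -m crank '[[0.93,-0.0019,0.0006,-0.0046,0],[0.93,-0.0018,0.0006,-0.0048,0],[0.93,-0.0017,0.0006,-0.0048,0],[0.93,-0.0016,0.0005,-0.0048,0],[0.93,-0.0015,0.0005,-0.0048,0],[0.93,-0.0014,0.0004,-0.0048,0],[0.93,-0.0013,0.0004,-0.0048,0],[0.93,-0.0012,0.0004,-0.0048,0]]'; python3 - <<'E'
from h import *
stS(); snap("wrist","w10"); p=np.load('pose.npy')
overlay('pics/w10.png',loadc("w10"),p,.42,(200,264,0,400),2,'pics/ov10.png')
E
```

```text
clock: 8.7
position: [0.4966, -0.1954, 0.1039]
ee_rot: [-3.103, 0.492, 0.003]
force: [-6.5, 3.0, 0.3]
width: 0.926
t 8.70 pos [ 0.4966 -0.1954  0.1039] F [-6.5  3.   0.3] w 0.926 ty ang -108.0 tilt [-0.002  0.    -1.   ] q [ 0.34  0.46 -0.09  1.94  0.06  0.75 -1.67]
TCP sealer mm [ -91.1 -120.7  103.9] F sealer [-7.1  0.9  0.3]
```

View pics/ov10.png

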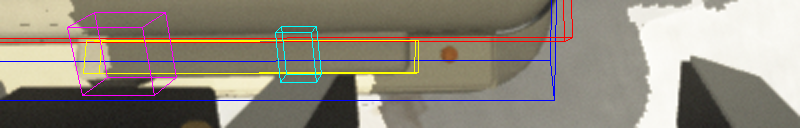

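```bash
python3 -m crank '[[0.93,-0.0009,0.0003,-0.0037,0],[0.93,-0.0008,0.0003,-0.0037,0],[0.93,-0.0007,0.0002,-0.0037,0],[0.93,-0.0007,0.0002,-0.0037,0],[0.93,-0.0006,0.0002,-0.0037,0],[0.93,-0.0006,0.0002,-0.0037,0],[0.93,-0.0005,0.0002,-0.0037,0],[0.93,-0.0005,0.0002,-0.0037,0]]'; python3 - <<'E'
from h import *
stS(); snap("wrist","w11"); p=np.load('pose.npy')
overlay('pics/w11.png',loadc("w11"),p,.33,(200,264,0,400),2,'pics/ov11.png')
E
```

```text
clock: 9.42
position: [0.4936, -0.1945, 0.0917]
ee_rot: [-3.103, 0.492, 0.006]
force: [-7.2, 3.1, -0.9]
width: 0.93
t 9.42 pos [ 0.4936 -0.1945  0.0917] F [-7.2  3.1 -0.9] w 0.930 ty ang -108.0 tilt [-0.003  0.001 -1.   ] q [ 0.34  0.47 -0.09  1.96  0.06  0.72 -1.67]
TCP sealer mm [ -94.2 -120.7   91.7] F sealer [-7.8  0.7 -0.9]
```

View pics/ov11.png

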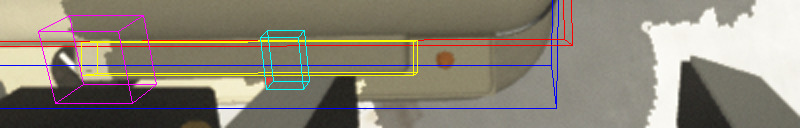

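```bash
python3 -m crank '[[0.93,-0.0003,0.0001,-0.0034,0],[0.93,-0.0003,0.0001,-0.0034,0],[0.93,-0.0003,0.0001,-0.0034,0],[0.93,-0.0002,0.0001,-0.0034,0],[0.93,-0.0002,0.0001,-0.0034,0],[0.93,-0.0002,0.0001,-0.0034,0],[0.93,-0.0002,0,-0.0034,0],[0.93,-0.0001,0,-0.0034,0]]'; python3 - <<'E'
from h import *
stS(); snap("wrist","w12"); p=np.load('pose.npy')
overlay('pics/w12.png',loadc("w12"),p,.24,(200,264,0,400),2,'pics/ov12.png')
E
```

```text
clock: 10.13
position: [0.4919, -0.194, 0.0805]
ee_rot: [-3.103, 0.491, 0.009]
force: [-10.1, 3.2, -0.6]
width: 0.928
t 10.13 pos [ 0.4919 -0.194   0.0805] F [-10.1   3.2  -0.6] w 0.928 ty ang -108.0 tilt [-0.005  0.001 -1.   ] q [ 0.34  0.49 -0.09  1.97  0.07  0.69 -1.67]
TCP sealer mm [ -96.  -120.8   80.5] F sealer [-10.6  -0.1  -0.6]
```

View pics/ov12.png

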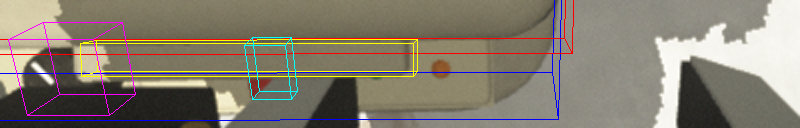

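```bash
python3 -m crank '[[0.93,-0.0001,0,-0.0034,0],[0.93,0,0,-0.0034,0],[0.93,0,0,-0.0034,0],[0.93,0,0,-0.0034,0],[0.93,0,0,-0.0034,0],[0.93,0,0,-0.0034,0],[0.93,0,0,-0.0034,0],[0.93,0,0,-0.0034,0]]'; python3 - <<'E'
from h import *
stS(); snap("wrist","w13"); p=np.load('pose.npy')
overlay('pics/w13.png',loadc("w13"),p,.155,(200,264,0,400),2,'pics/ov13.png')
E
```

```text
clock: 10.85
position: [0.491, -0.1937, 0.0693]
ee_rot: [-3.102, 0.491, 0.011]
force: [-12.1, 4.2, -0.5]
width: 0.93
t 10.85 pos [ 0.491  -0.1937  0.0693] F [-12.1   4.2  -0.5] w 0.930 ty ang -108.0 tilt [-0.007  0.002 -1.   ] q [ 0.34  0.5  -0.09  1.98  0.07  0.67 -1.68]
TCP sealer mm [ -97.  -120.8   69.3] F sealer [-12.8   0.3  -0.5]
```

View pics/ov13.png

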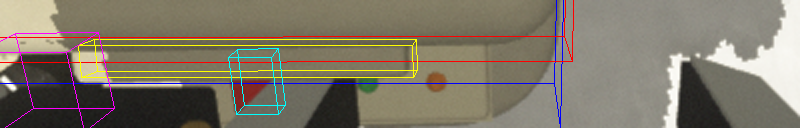

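```bash
python3 -m crank '[[0.93,0,0,-0.0026,0],[0.93,0,0,-0.0026,0],[0.93,0,0,-0.0026,0],[0.93,0,0,-0.0026,0],[0.93,0.0001,0,-0.0026,0],[0.93,0,0,-0.0026,0],[0.93,0.0001,0,-0.0026,0],[0.93,0,0,-0.0026,0]]'; python3 - <<'E'
from h import *
stS(); snap("side","d14"); snap("wrist","w14"); p=np.load('pose.npy')
overlay('pics/w14.png',loadc("w14"),p,.09,(200,264,0,400),2,'pics/ov14.png')
overlay('pics/d14.png',cal["side"],p,.09,(140,230,195,300),6,'pics/ov14d.png')
E
```

```text
clock: 11.57
position: [0.4909, -0.1936, 0.0609]
ee_rot: [-3.102, 0.491, 0.012]
force: [-10.5, 3.7, -1.5]
width: 0.93
t 11.57 pos [ 0.4909 -0.1936  0.0609] F [-10.5   3.7  -1.5] w 0.930 ty ang -108.0 tilt [-0.007  0.002 -1.   ] q [ 0.34  0.52 -0.09  1.99  0.07  0.65 -1.68]
TCP sealer mm [ -97.1 -120.8   60.9] F sealer [-11.2   0.3  -1.5]
```

View pics/ov14.png

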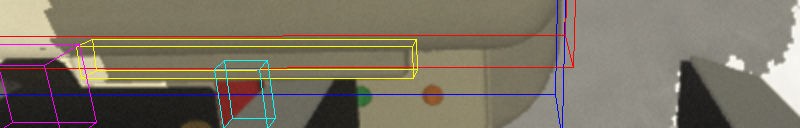

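View pics/ov14d.png

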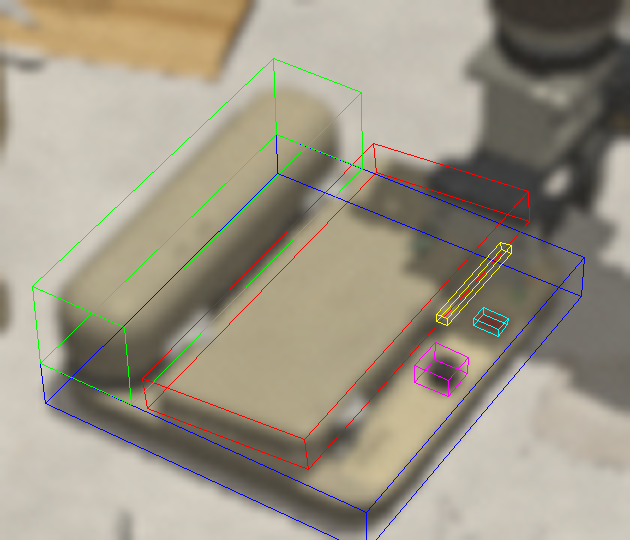

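```bash
python3 -m crank '[[0.93,0.0001,0,-0.0019,0],[0.93,0,0,-0.0019,0],[0.93,0.0001,0,-0.0019,0],[0.93,0,0,-0.0019,0],[0.93,0.0001,0,-0.0019,0],[0.93,0.0001,0,-0.0019,0],[0.93,0.0001,0,-0.0019,0],[0.93,0.0001,0,-0.0019,0]]'; python3 - <<'E'
from h import *
stS(); snap("wrist","w15"); p=np.load('pose.npy')
overlay('pics/w15.png',loadc("w15"),p,.045,(200,264,0,400),2,'pics/ov15.png')
E
```

```text
clock: 12.33
position: [0.4911, -0.1937, 0.0548]
ee_rot: [-3.102, 0.491, 0.012]
force: [-10.2, 4.1, -2.5]
width: 0.929
t 12.33 pos [ 0.4911 -0.1937  0.0548] F [-10.2   4.1  -2.5] w 0.929 ty ang -108.0 tilt [-0.008  0.002 -1.   ] q [ 0.34  0.52 -0.09  1.99  0.07  0.64 -1.68]
TCP sealer mm [ -96.9 -120.8   54.8] F sealer [-10.9   0.8  -2.5]
```

View pics/ov15.png

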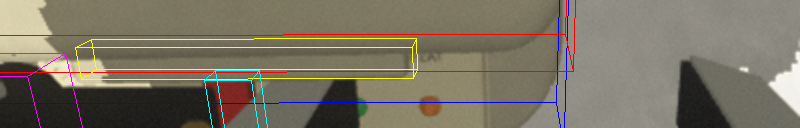

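```bash
python3 -m crank '[[0.93,0,0,-0.0008,0],[0.93,0,0,-0.0008,0],[0.93,0,0,-0.0008,0],[0.93,0,0,-0.0006,0],[0.93,-0.0007,0.0002,0,0],[0.93,-0.0007,0.0002,0,0],[0.93,-0.0007,0.0002,0,0],[0.93,-0.0007,0.0002,0,0]]'; python3 - <<'E'
from h import *
stS()
E
```

```text
clock: 13.05
position: [0.4911, -0.1937, 0.0537]
ee_rot: [-3.103, 0.492, 0.009]
force: [-6.4, 3.3, -5.8]
width: 0.933
t 13.05 pos [ 0.4911 -0.1937  0.0537] F [-6.4  3.3 -5.8] w 0.933 ty ang -108.0 tilt [-0.005  0.001 -1.   ] q [ 0.34  0.53 -0.09  1.99  0.07  0.63 -1.68]
TCP sealer mm [ -96.9 -120.8   53.7] F sealer [-7.1  1.2 -5.8]
```

```bash
python3 -m crank '[[0.93,-0.0005,0.0002,0,0],[0.93,-0.0005,0.0002,0,0],[0.93,-0.0005,0.0002,0,0],[0.93,-0.0005,0.0002,0,0],[0.93,-0.0005,0.0002,0,0],[0.93,-0.0005,0.0002,0,0],[0.93,-0.0005,0.0002,0,0],[0.93,-0.0005,0.0002,0,0]]'; python3 - <<'E'
from h import *
stS()
E
```

```text
clock: 13.72
position: [0.491, -0.1936, 0.0544]
ee_rot: [3.103, -0.492, -0.004]
force: [-4.9, 0.7, -3.7]
width: 0.927
t 13.72 pos [ 0.491  -0.1936  0.0544] F [-4.9  0.7 -3.7] w 0.927 ty ang -108.0 tilt [-0.003  0.    -1.   ] q [ 0.34  0.52 -0.09  2.    0.07  0.63 -1.68]
TCP sealer mm [ -97.  -120.7   54.4] F sealer [-4.9 -0.8 -3.7]
```

```bash
python3 -m crank '[[0.93,-0.0006,0.0002,0,0],[0.93,-0.0006,0.0002,0,0],[0.93,-0.0006,0.0002,0,0],[0.93,-0.0006,0.0002,0,0],[0.93,-0.0006,0.0002,0,0],[0.93,-0.0006,0.0002,0,0],[0.93,-0.0006,0.0002,0,0],[0.93,-0.0006,0.0002,0,0]]'; python3 - <<'E'
from h import *
stS(); snap("wrist","w16"); p=np.load('pose.npy')
overlay('pics/w16.png',loadc("w16"),p,.0,(200,264,0,400),2,'pics/ov16.png')
E
```

```text
clock: 14.38
position: [0.491, -0.1933, 0.0555]
ee_rot: [3.103, -0.493, 0.002]
force: [-2.6, -0.2, -1.3]
width: 0.929
t 14.38 pos [ 0.491  -0.1933  0.0555] F [-2.6 -0.2 -1.3] w 0.929 ty ang -108.1 tilt [ 0.001 -0.    -1.   ] q [ 0.34  0.52 -0.09  2.    0.07  0.63 -1.68]
TCP sealer mm [ -97.1 -120.4   55.5] F sealer [-2.4 -0.9 -1.3]
```

View pics/ov16.png

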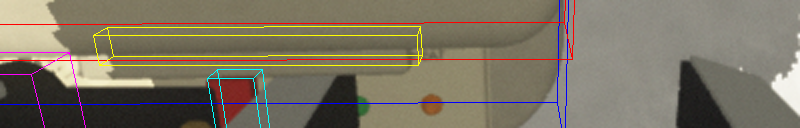

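```bash
python3 -m crank '[[0.93,-0.0006,0.0002,0,0],[0.93,-0.0006,0.0002,0,0],[0.93,-0.0006,0.0002,0,0],[0.93,-0.0006,0.0002,0,0],[0.93,-0.0006,0.0002,0,0],[0.93,-0.0006,0.0002,0,0],[0.93,-0.0008,0.0002,0,0],[0.93,-0.0008,0.0002,0,0]]'; python3 - <<'E'
from h import *
stS(); snap("wrist","w17"); p=np.load('pose.npy')
overlay('pics/w17.png',loadc("w17"),p,.0,(200,264,0,400),2,'pics/ov17.png')
E
```

```text
clock: 15.1
position: [0.4883, -0.1925, 0.0552]
ee_rot: [3.103, -0.493, 0.0]
force: [0.0, 0.6, 0.1]
width: 0.928
t 15.10 pos [ 0.4883 -0.1925  0.0552] F [0.  0.6 0.1] w 0.928 ty ang -108.0 tilt [ 0. -0. -1.] q [ 0.34  0.52 -0.09  2.    0.07  0.62 -1.68]
TCP sealer mm [ -99.9 -120.5   55.2] F sealer [-0.2  0.6  0.1]
```

View pics/ov17.png

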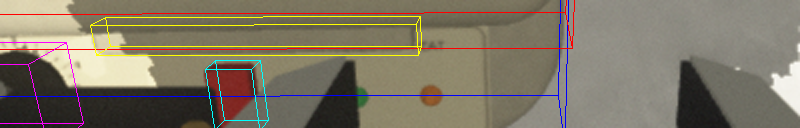

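```bash
python3 -m crank '[[0.93,-0.01,0.0032,0,0],[0.93,-0.014,0.0045,0,0],[0.93,0,0,0.02,0],[0.93,0,0,0.04,0],[0.5,0,0,0.04,0],[0,0,0,0.04,0],[0,0,0,0.02,0],[0,0,0,0,0]]' 10; python3 - <<'E'
from h import *
s=stS(); p=np.load('pose.npy'); t=S2W(p,(-45,0,95))[0]; print((t-s["position"])/.4)
E
```

```text
clock: 15.82
position: [0.4797, -0.1897, 0.1212]
ee_rot: [3.102, -0.493, 0.006]
force: [0.8, -0.4, -0.9]
width: 0.689
t 15.82 pos [ 0.4797 -0.1897  0.1212] F [ 0.8 -0.4 -0.9] w 0.689 ty ang -108.0 tilt [ 0.003 -0.001 -1.   ] q [ 0.35  0.41 -0.1   1.98  0.06  0.76 -1.67]
TCP sealer mm [-108.9 -120.5  121.2] F sealer [ 0.9 -0.1 -0.9]
[ 0.24510451  0.23712382 -0.06562001]
```

```bash
python3 -m crank '[[0,0.04,0.039,0,0],[0,0.045,0.043,0,0],[0,0.045,0.043,0,0],[0,0.045,0.043,0,0],[0,0.04,0.039,0,0],[0,0.03,0.03,0,0],[0,0,0,0,0],[0,0,0,-0.02,0]]'; python3 - <<'E'
from h import *
s=stS(); snap("scene","s18"); snap("wrist","w18"); s=stS(); p=np.load('pose.npy'); t=S2W(p,(-45,0,78))[0]; print((t-s["position"])/.4)
overlay('pics/w18.png',loadc("w18"),p,.0,(0,384,0,512),1.5,'pics/ov18.png')
overlay('pics/s18.png',cal["scene"],p,.0,(140,250,210,330),5,'pics/ov18s.png')
E
```

```text
clock: 16.48
position: [0.5775, -0.0939, 0.1114]
ee_rot: [-3.103, 0.49, -0.002]
force: [0.0, -0.4, -0.3]
width: 0.109
t 16.48 pos [ 0.5775 -0.0939  0.1114] F [ 0.  -0.4 -0.3] w 0.109 ty ang -107.9 tilt [ 0.001 -0.    -1.   ] q [ 0.14  0.51 -0.1   1.81  0.07  0.82 -1.88]
TCP sealer mm [-45.5   0.9 111.4] F sealer [ 0.2 -0.3 -0.3]
t 16.58 pos [ 0.5749 -0.0955  0.1094] F [-0.1 -0.3 -0. ] w 0.028 ty ang -108.1 tilt [-0.003 -0.001 -1.   ] q [ 0.14  0.51 -0.1   1.82  0.07  0.82 -1.88]
TCP sealer mm [-47.5  -1.5 109.4] F sealer [-0.  -0.3 -0. ]
[ 0.00701375  0.00160456 -0.07859337]
```

View pics/ov18.png

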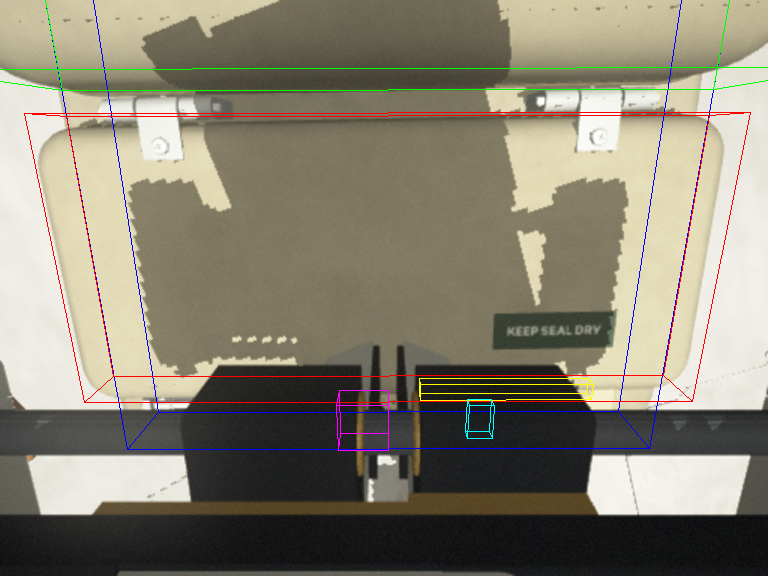

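View pics/ov18s.png

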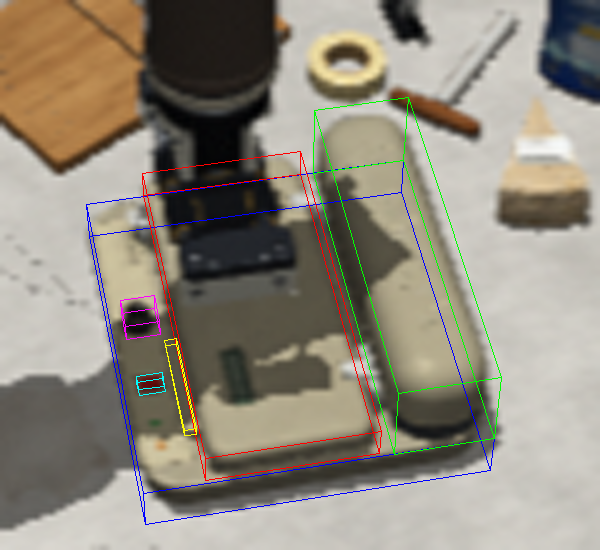

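```bash
python3 -m crank '[[0,0.001,0,-0.012,0],[0,0.001,0,-0.014,0],[0,0.001,0,-0.014,0],[0,0.001,0,-0.012,0],[0,0,0,-0.008,0],[0,0,0,-0.004,0],[0,0,0,-0.002,0],[0,0,0,-0.001,0]]' 5; python3 - <<'E'
from h import *
s=stS()
E
```

```text
clock: 17.25
position: [0.5783, -0.0945, 0.0843]
ee_rot: [3.103, -0.492, -0.0]
force: [-0.3, 0.0, 0.2]
width: 0.004
t 17.25 pos [ 0.5783 -0.0945  0.0843] F [-0.3  0.   0.2] w 0.004 ty ang -108.0 tilt [-0. -0. -1.] q [ 0.14  0.55 -0.1   1.83  0.07  0.76 -1.88]
TCP sealer mm [-44.6   0.5  84.3] F sealer [-0.3 -0.1  0.2]
```

```bash
python3 -m crank '[[0,0,0,-0.003,0],[0,0,0,-0.003,0],[0,0,0,-0.0025,0],[0,0,0,-0.0025,0],[0,0,0,-0.0025,0],[0,0,0,-0.002,0],[0,0,0,-0.002,0],[0,0,0,-0.002,0]]'; python3 - <<'E'
from h import *
s=stS()
E
```

```text
clock: 17.92
position: [0.5785, -0.0946, 0.0795]
ee_rot: [3.103, -0.493, 0.002]
force: [-13.7, 0.9, 44.2]
width: 0.007
t 17.92 pos [ 0.5785 -0.0946  0.0795] F [-13.7   0.9  44.2] w 0.007 ty ang -108.0 tilt [ 0.001 -0.    -1.   ] q [ 0.14  0.56 -0.1   1.84  0.08  0.75 -1.88]
TCP sealer mm [-44.4   0.5  79.5] F sealer [-13.3  -3.4  44.2]
```

```bash
python3 -m crank '[[0,0,0,0.0025,0],[0,0,0,0.0015,0],[0,0,0,0.0005,0],[0,0,0,0,0],[0,0,0,0,0],[0,0,0,0,0],[0,0,0,0,0],[0,0,0,0,0]]'; python3 - <<'E'
from h import *
s=stS()
E
```

```text
clock: 18.58
position: [0.5783, -0.0946, 0.0797]
ee_rot: [3.103, -0.493, 0.001]
force: [-5.2, 0.3, 15.8]
width: 0.009
t 18.58 pos [ 0.5783 -0.0946  0.0797] F [-5.2  0.3 15.8] w 0.009 ty ang -108.0 tilt [ 0.001 -0.    -1.   ] q [ 0.14  0.56 -0.1   1.84  0.08  0.75 -1.88]
TCP sealer mm [-44.5   0.4  79.7] F sealer [-5.  -1.3 15.8]
```

```bash
python3 -m crank '[[0,0,0,0,0],[0,0,0,0,0],[0,0,0,0,0],[0,0,0,0,0],[0,0,0,0,0],[0,0,0,0,0],[0,0,0,0,0],[0,0,0,0,0]]'; python3 - <<'E'
from h import *
snap("scene","s19"); snap("side","d19"); stS()
for n,o in (("s19","scene0"),("d19","side0")):
    pass
a=cv2.imread('pics/s19.png')[90:330,130:420]; b=cv2.imread('pics/d19.png')[110:350,60:350]
cv2.imwrite('pics/c19.png',cv2.resize(np.hstack([a,b]),None,fx=1.37,fy=1.37,interpolation=cv2.INTER_CUBIC))
for n,o in (("s19","scene0"),("d19","side0")):
    d=cv2.absdiff(cv2.imread(f'pics/{n}.png'),cv2.imread(f'pics/{o}.png')).max(2)
    cv2.imwrite(f'pics/diff_{n}.png',d*3)
cv2.imwrite('pics/diff19.png',cv2.resize(np.hstack([cv2.imread('pics/diff_s19.png'),cv2.imread('pics/diff_d19.png')]),None,fx=.78,fy=.78))
E
```

```text
clock: 19.25
position: [0.5784, -0.0946, 0.0798]
ee_rot: [3.103, -0.493, 0.001]
force: [-5.3, 1.1, 15.7]
width: 0.001
t 19.35 pos [ 0.5783 -0.0946  0.0797] F [-5.3  0.7 16.2] w 0.007 ty ang -108.0 tilt [ 0.001 -0.    -1.   ] q [ 0.14  0.56 -0.1   1.84  0.08  0.75 -1.88]
TCP sealer mm [-44.6   0.5  79.7] F sealer [-5.3 -1.  16.2]
```

View pics/c19.png

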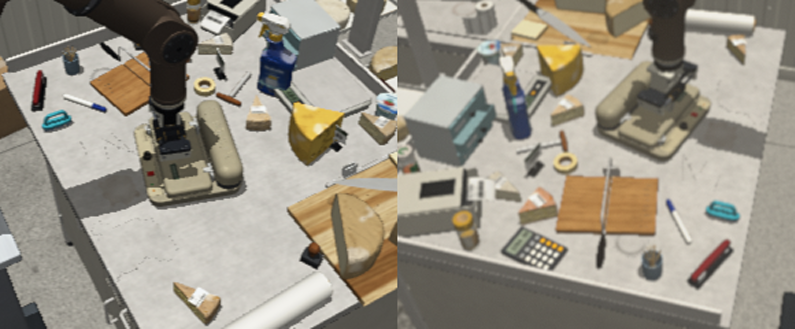

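View pics/diff19.png

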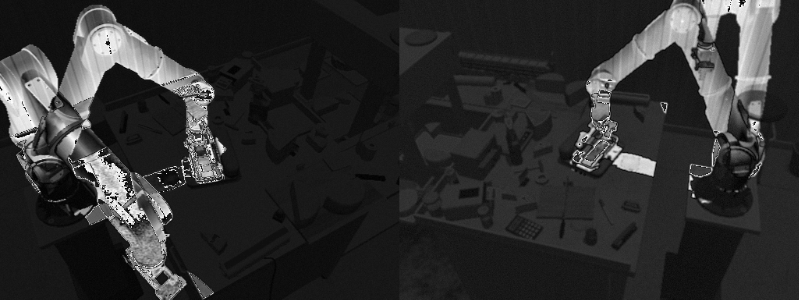

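```bash
python3 -c "
from cell import arm
print(arm.sign_off())"
```

```text
the job is handed in; nothing more can be done
None
```

The lid is shut and I handed the job in at about 19.4 s, with the closed fingertips still pressing its front at (-45, 0). One thing went wrong: the first press peaked at about 44 N before I eased it off.

**Tipping and catching:** One finger pushed the lid forward from behind. It fell onto the front finger at about 0.94 rad, which was only a small drop. I then slid and swung the rear finger clear of the lid's end.

**Lowering:** The lid came down resting on the side of the front finger, because this interface cannot tilt the tool. I lowered it at about 0.2 rad/s or slower, and it followed the finger in every picture. The finger was drawn out forward at the end, so the lid dropped only the last few mm. It was never held from both sides.

**Final checks:**
- **Press force:** It held steady at 15.7 to 16.2 N down, with about 5 N sideways, over the last two readings.
- **Lid position:** The scene and wrist pictures taken just before the press match the shut position. The fingertips stopped 1.7 mm higher than the given lid top, and reached almost the same height (within 0.3 mm) at 44 N and at 16 N, so I take that as calibration error rather than an open lid.
- **Everything else:** Comparing pictures from before and after shows no movement except the arm, the lid and shadows.

**The overshoot:** The arm was stiffer vertically than I expected, so the 44 N reading lasted for part of one move until I eased off in the next. It was on the fingertips, not the gripper's body, and well under the 120 N wrist limit. It was still harder than "firm but not hard".

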